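# Turn the rotating platform to its start mark

## Task

Set up the rotating-platform demonstration: turn the black platter by pushing it round at its rim until the small video camera riding on it stands squarely in line with the fixed index post, on the post's side of the platter, and leave it at rest there. Touch nothing that stands on the platter: all of it must ride round upright, never lifted or knocked over. Leave the bottle and the brush on the bench alone.

Things in the scene. Friction and masses are not known exactly. Their poses are not given: they have to be found in the camera images.
- stand: Fixed dark tripod stand of the turntable; place and yaw vary. Origin on the bench, on the platter's vertical axis. On its -x side, 166 mm from the axis, rises the dark steel index post, 12 mm in diameter, top 118 mm above the bench, with a small flag pointing at the axis, on a flat arm that runs under the platter 52 to 58 mm above the bench. All the rest below the platter but the central stem is under 53 mm high.
- platter (a joint): Platter angle, rad, growing anticlockwise from above; no stop in reach; 0.06 N m bearing friction, hardly coasts. Flat black disc, diameter 260 mm, 15 mm thick, top 95 mm above the bench. Four notches cut right through the rim 90 degrees apart, each 30 degrees wide between radial walls, from 95 mm radius out to the edge: a fingertip let down into one can push its side wall. At 0, notch 0 is at the stand's +x.
- notch0 (a point): Centre of the platter's notch 0 (about 60 mm wide there): 115 mm from the axis, level with the platter's top; turns with it. The other notches lie 90, 180 and 270 degrees round.
- camera: Small grey action video camera, a flat box 28 (x) by 62 (y) by 42 mm (z) with a square black lens block on its -x face; loose, 0.1 to 0.2 kg, standing on the platter some 40 to 60 mm from the axis and carried round by friction. Origin at the centre of its underside. Which way the lens looks does not matter.
- weight: Brass laboratory weight with a knob, 36 mm in diameter, 36 mm tall, loose on the platter. Origin at the centre of its underside.
- jar: Small closed glass jar with a white lid, 38 mm in diameter, 40 mm tall, loose on the platter. Origin at the centre of its underside.
- bottle: White plastic bottle, 56 mm in diameter, 110 mm tall, standing on the bench to the robot's right of the turntable. Origin at the centre of its underside.
- brush: Paint brush 190 mm long, lying on the bench to the robot's left of the turntable. Origin about mid-length on its underside, handle towards its -x.
There are look-alikes about, which are no part of the job. There is more than one size of the jar; the one meant has the size given above.

How it is judged:
By the outcome, as a careful person would: the job done as asked, in the order asked, and still so for the second after the job is handed in, with the robot touching nothing.
It also fails if it takes over 58 s, if anything falls off the work surface, if the arm or the gripper's body presses on something with over 40 N, if the wrist force passes 120 N, or if a joint passes its speed limit or range.

## Robot

A 7-joint arm with a two-finger parallel gripper is mounted at the origin on the work surface. World frame = base frame: x ahead of the robot, y to its left, z up, the work surface at z = 0. Lengths are in m, angles in rad, forces in N, time in s.
With the tool pointing down it reaches from about 0.35 to 0.9 m from the base axis. Payload 8.1 kg.
Tool frame: the origin (TCP) lies midway between the tips of the shut fingers; the grasp point (between the pads) lies 19 mm behind it (robot.pinch_z is the distance from the TCP to the grasp point, in m); z points along the fingers, y is the direction in which the jaws open and shut (so a half turn about z gives the same grasp; the last joint's range is limited). The gripper opens to 92 mm and grips with 3 to 60 N. Pads are 19 mm wide; open, the fingers measure 130 mm over their backs; the gripper's body (75 mm by 190 mm) begins 47 mm behind the grasp point.
Start: joints at [1.173, 0.434, 0.025, 1.573, -0.012, 1.134, -0.075], TCP at [0.182, -0.598, 0.19] pointing down, gripper open.
Joint ranges: [-2.62, 2.62], [-0.44, 2.09], [-1.27, 1.32], [0.08, 2.57], [-1.32, 4.46], [0.12, 2], [-2.74, 2.74]. Speed limits (rad/s): [2.22, 2.22, 3.01, 3.01, 3.14, 3.14, 3.14].

## Interface

Orientations are given as a unit quaternion [x, y, z, w].
In Python, from rig import monitor, snapshot, camera_info, workorder, robot gives the robot as it stands. The module is installed in compiled form; this text tells all that it offers.
- The arm moves only by the tool play_rows, never from a script. Its argument "motion" is a list of rows, each a list of 3 entries, a list of its own where there are three numbers: the closure, from -1 (fully open) to 1 (shut), so that 0 is half open, then the shift along the tool's x, y, z in m, then the turn, a rotation vector about the tool's x, y, z in degrees. In form: [[hand, [dx, dy, dz], [ax, ay, az]], ...]. A call has 1 to 5 rows; each row shifts and turns the commanded pose from where the row before left it, along the tool's axes as they then stand; what a row does not reach is not made up. A row lasts 1/10 s, in which the tool goes at most 50 mm and 8.59 degrees, less where a joint would pass 70% of its speed; a pose out of reach is approached as far as the arm can. A call with a gripper value outside its range is refused whole. The fingers move at their own pace and stop on an object; "grip_force" is the grip in N (left out, the last holds). Time passes only in rows, so rows that do not move let the fingers close. It gives the time, the measured TCP pose, the force and the opening at its end, in the units of the state.
- monitor.get_state(): the state, without advancing time (a new reading comes with each control period).
- snapshot(name): name is "side" or "top" or "wrist"; returns the picture (480x640x3 uint8, red, green, blue); there is no depth.
- camera_info(name): a dict with "fov_y" (degrees; the focal length in pixels is half the picture's height over the tangent of half this angle, whatever the lens; pixels are square), "cx", "cy" (the principal point, pixels), "k1" (the pictures are not rectified: a ray, as slopes to the right and down, at radius r is drawn at 1 + k1 r^2 times it, then the intrinsics apply), "rvec" (rotation vector, rad) and "tvec" (3), from world to camera coordinates, as OpenCV has them. Camera axes: x right, y down, z forward; pixel columns grow to the right and rows downward; lengths in m; the calibration is good to about 2 mm. A picture is of the moment at which its call begins: read the wrist's pose just before it. camera_info takes no time and is no camera call; for the wrist camera it gives the pose at the moment of the call.
- workorder.sign_off(): hands the job in, once; it reports no verdict.
The state is a dict: "time": time; "joints": joint angles; "dq": joint speeds; "joint_efforts": joint torques, N m; "eef_pos": TCP position; "tool_rot": TCP orientation; "ft_force": force on the tool from outside, world axes, zero at the start; "moment": the same for the moment, N m; "finger_gap": opening from 0.0 (shut) to 1.0 (fully open).
Only numpy, scipy, OpenCV 4.12 (cv2) and the standard library are available. Lean on these libraries where they do the work, as an engineer would, in place of code of your own. Each camera call takes 0.05 s, during which the arm holds its last target.

## Working session

There is one attempt and no reset: what is moved stays moved. The work goes in short steps, Python scripts to look and compute and a tool call to move; the robot and the scene stay as the last step left them, time stands still between calls to the robot, and variables do not carry over. Pictures are saved under pics/ and viewed, and the job is handed in when it is done.

Besides the shell and the picture viewer there is one more tool, called after "Emit:" as name(argument=value, ...), one argument or row to a line, values as JSON. play_rows: Moves the arm, as the interface text tells. Its arguments: {"type":"object","properties":{"motion":{"type":"array","items":{"type":"array"}},"grip_force":{"type":"number"}},"required":["motion"]}

```bash
mkdir -p pics
cat > h.py <<'E'
import numpy as np, cv2
from rig import monitor, snapshot, camera_info, workorder, robot
def cam(n):
    c=camera_info(n); f=240/np.tan(np.radians(c["fov_y"])/2)
    R=cv2.Rodrigues(np.array(c["rvec"],float))[0]; t=np.array(c["tvec"],float)
    K=np.array([[f,0,c["cx"]],[0,f,c["cy"]],[0,0,1]]); return K,np.array([c["k1"],0,0,0.]),R,t
def pix2w(C,uv,z):
    K,d,R,t=C
    p=cv2.undistortPointsIter(np.array(uv,float).reshape(-1,1,2),K,d,None,None,(3,100,1e-10)).reshape(-1,2) if hasattr(cv2,'undistortPointsIter') else cv2.undistortPoints(np.array(uv,float).reshape(-1,1,2),K,d).reshape(-1,2)
    r=np.c_[p,np.ones(len(p))]@R; o=-R.T@t
    return o+r*((z-o[2])/r[:,2])[:,None]
def w2pix(C,P):
    K,d,R,t=C
    return cv2.projectPoints(np.array(P,float).reshape(-1,1,3),cv2.Rodrigues(R)[0],t,K,d)[0].reshape(-1,2)
def shot(n,f):
    im=snapshot(n); cv2.imwrite('pics/'+f,im[:,:,::-1]); return im
E
python3 - <<'E'
from h import *
print(monitor.get_state())
for n in("top","side"):
    shot(n,n+'0.png'); print(n,camera_info(n))
E
```

```text
{'time': 0.0, 'joints': array([ 1.17339565,  0.435179  ,  0.02495441,  1.57410269, -0.01161615,
        1.13400832, -0.07511326]), 'dq': array([ 1.74828879e-04,  5.59976961e-05, -3.68608704e-04,  1.43214688e-03,
        1.28110290e-03,  8.11349034e-04, -1.01152714e-03]), 'joint_efforts': array([ 3.71681199e-04, -6.67859101e+01,  9.85175259e-01, -3.14462364e+01,
       -6.04624534e-02,  4.29386110e-02,  1.71250563e-04]), 'eef_pos': array([ 0.18138171, -0.59749943,  0.18876996]), 'tool_rot': array([ 9.89161296e-01,  1.46830948e-01, -1.71903460e-04, -7.56919909e-04]), 'ft_force': array([-0.61908215,  0.68934405, -0.0575734 ]), 'moment': array([-0.02735696,  0.00675392,  0.02293424]), 'finger_gap': 0.9978123386662283}
top {'fov_y': 57.58924641486658, 'cx': 318.4210246883057, 'cy': 242.6668871082776, 'k1': -0.10651616928454304, 'rvec': array([ 2.15315688, -2.12769747,  0.12039073]), 'tvec': array([-0.01512154,  0.56368588,  0.90893678])}
side {'fov_y': 42.61709721818862, 'cx': 316.43509074856837, 'cy': 240.55061726989246, 'k1': -0.1334838279945024, 'rvec': array([ 2.3708867, -0.574728 ,  0.2271554]), 'tvec': array([-0.51438854,  0.23426711,  1.09911644])}
```

View pics/top0.png

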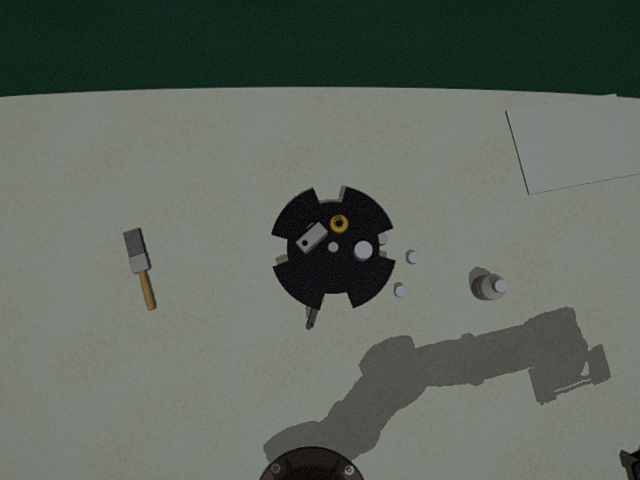

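View pics/side0.png

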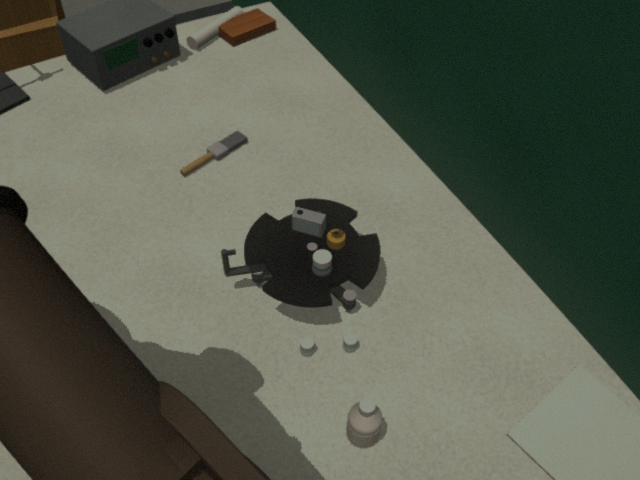

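Run:
```python
from h import *
a=cv2.imread('pics/top0.png')[170:340,250:440]; cv2.imwrite('pics/tz.png',cv2.convertScaleAbs(cv2.resize(a,None,fx=3.5,fy=3.5,interpolation=cv2.INTER_CUBIC),alpha=1.8,beta=20))
a=cv2.imread('pics/side0.png')[180:360,210:400]; cv2.imwrite('pics/sz.png',cv2.convertScaleAbs(cv2.resize(a,None,fx=3.3,fy=3.3,interpolation=cv2.INTER_CUBIC),alpha=1.8,beta=20))
```

```text
(no output)
```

View pics/tz.png

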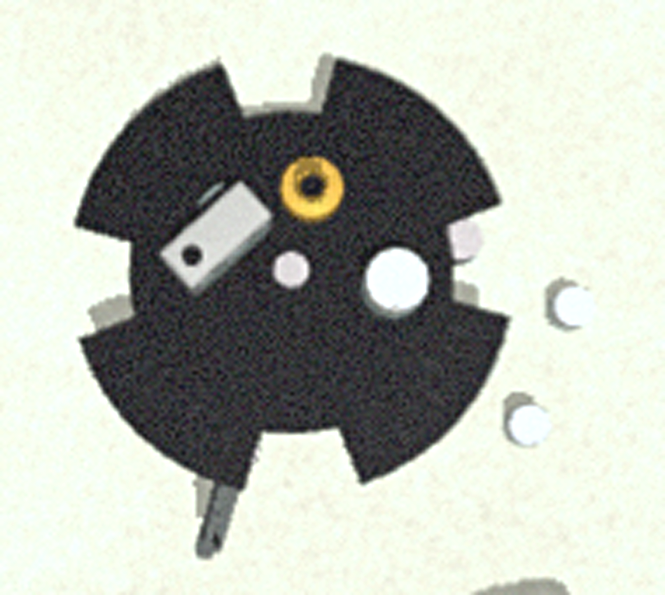

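View pics/sz.png

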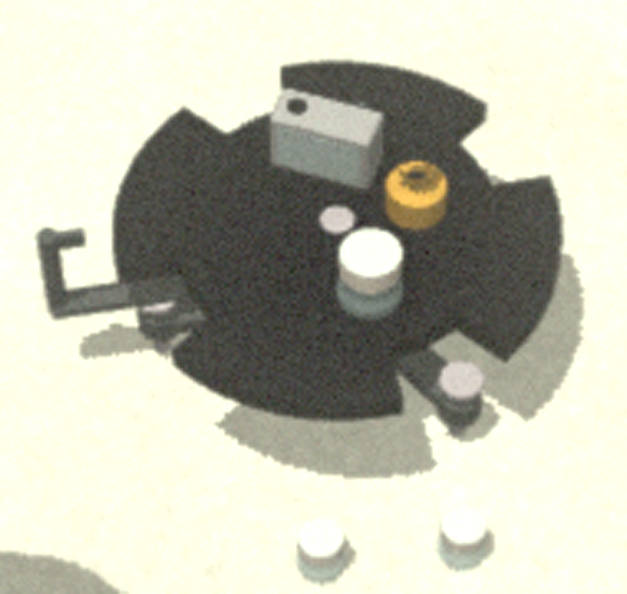

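Top view: the action camera is at about (312,237), the weight at (339,223), the jar at (363,250), all on the platter. The post is at about (309,326). The two small white-lidded jars at (412,257) and (400,291) are on the bench, so they are look-alikes. Next I measure positions.

```bash
cat > meas.py <<'E'
from h import *
def blobs(im,C):
    pass
E
python3 - <<'E'
from h import *
C=cam("top");S=cam("side")
z=lambda u,v:(u/3.5+250-.36,v/3.5+170-.36)
zs=lambda u,v:(u/3.3+210-.35,v/3.3+180-.35)
# rim corners at z=.095
cor=[(222,64),(338,60),(501,203),(509,318),(362,482),(243,488),(81,338),(77,225)]
P=pix2w(C,[z(*c) for c in cor],.095)[:,:2]
A=np.c_[2*P,np.ones(8)]; s=np.linalg.lstsq(A,(P**2).sum(1),rcond=None)[0]; c=s[:2]; print("centre",c,"r",np.sqrt(s[2]+c@c), np.linalg.norm(P-c,axis=1).round(4))
print("spindle",pix2w(C,[z(290,269)],.098), "side", pix2w(S,[zs(337,220)],.098))
ang=np.degrees(np.arctan2(*(P-c).T[::-1])); print("corner ang",ang.round(1))
Q=pix2w(C,[z(160,253),z(240,181),z(273,215),z(199,295)],.137)[:,:2]; print(Q, Q.mean(0), [np.linalg.norm(Q[i]-Q[i-1]).round(4) for i in range(4)])
# side cam top face
Qs=pix2w(S,[zs(283,90),zs(384,113),zs(373,140),zs(272,120)],.137)[:,:2]; print("side",Qs.mean(0))
for q in (Q.mean(0),Qs.mean(0)): d=q-c; print("cam r,ang",np.linalg.norm(d),np.degrees(np.arctan2(d[1],d[0])))
for n,p in (("post top",pix2w(C,[z(207,549)],.118)),("post side",pix2w(S,[zs(47,237)],.118)),("weight",pix2w(C,[z(312,187)],.131)),("jar",pix2w(C,[z(397,278)],.135))):
    d=p[0,:2]-c; print(n,p,np.linalg.norm(d),np.degrees(np.arctan2(d[1],d[0])))
for n,p in (("sp1",pix2w(C,[z(572,307)],.025)),("sp2",pix2w(C,[z(527,425)],.025)),("feet",pix2w(S,[zs(461,380)],.05)),("bottle",pix2w(C,[(499,286)],.11))):print(n,p)
E
```

```text
centre [ 0.54821462 -0.03952085] r 0.12874047447229756 [0.1296 0.1282 0.1285 0.1289 0.1287 0.129  0.1286 0.1284]
spindle [[ 0.54813147 -0.03849902  0.098     ]] side [[ 0.54679379 -0.04210513  0.098     ]]
corner ang [  19.1  -11.9  -71.7 -102.1 -161.3  168.1  108.8   78.8]
[[ 0.55134758  0.03406038]
 [ 0.59237633 -0.00982677]
 [ 0.57332934 -0.02844351]
 [ 0.52813489  0.01198157]] [0.56129704 0.00194292] [np.float64(0.032), np.float64(0.0601), np.float64(0.0266), np.float64(0.0606)]
side [0.56286085 0.00112145]
cam r,ang 0.04347866279097156 72.48876596195112
cam r,ang 0.0432008018417722 70.1824099372175
post top [[0.38845714 0.00617671 0.118     ]] 0.16616473615590208 164.03717357707905
post side [[0.38858698 0.00530706 0.118     ]] 0.16580266602314248 164.31377092948398
weight [[ 0.59045393 -0.05015207  0.131     ]] 0.04355665537583067 -14.127346838823405
jar [[ 0.53900378 -0.09749609  0.135     ]] 0.05870236570240576 -99.02743634659987
sp1 [[ 0.53530293 -0.21583393  0.025     ]]
sp2 [[ 0.46153809 -0.18690065  0.025     ]]
feet [[ 0.5738657  -0.14437684  0.05      ]]
bottle [[ 0.47044065 -0.37202683  0.11      ]]
```

Emit:
play_rows(
  motion=[
    [1, [0, 0, -0.04], [0, 0, 0]],
    [1, [0, 0, -0.04], [0, 0, 0]],
    [1, [0.03, -0.02, 0], [0, 0, 0]],
    [1, [0.04, -0.025, 0], [0, 0, 0]],
    [1, [0.04, -0.025, 0], [0, 0, 0]],
  ],
  grip_force=20,
)

```text
time: 0.6
eef_pos: [0.2669, -0.498, 0.2693]
tool_rot: [0.989, 0.146, -0.0, -0.0]
ft_force: [0.2, 0.6, -0.1]
finger_gap: 0.612
```

Emit:
play_rows(
  motion=[
    [1, [0.04, -0.025, 0], [0, 0, 0]],
    [1, [0.04, -0.025, 0], [0, 0, 0]],
    [1, [0.04, -0.025, 0], [0, 0, 0]],
    [1, [0.04, -0.025, 0], [0, 0, 0]],
    [1, [0.04, -0.025, 0], [0, 0, 0]],
  ],
)

```text
time: 1.1
eef_pos: [0.4223, -0.3197, 0.2694]
tool_rot: [0.989, 0.147, -0.0, -0.0]
ft_force: [1.0, -0.7, 0.3]
finger_gap: 0.176
```

Emit:
play_rows(
  motion=[
    [1, [0.04, -0.025, 0], [0, 0, 0]],
    [1, [0.04, -0.025, 0], [0, 0, 0]],
    [1, [0.04, -0.025, 0], [0, 0, 0]],
    [1, [0.04, -0.025, 0], [0, 0, 0]],
    [1, [0.04, -0.025, 0], [0, 0, 0]],
  ],
)

```text
time: 1.6
eef_pos: [0.5774, -0.1422, 0.2693]
tool_rot: [0.989, 0.147, -0.0, 0.0]
ft_force: [1.2, -1.2, -0.0]
finger_gap: 0.003
```

Emit:
play_rows(
  motion=[
    [1, [0.035, -0.025, 0], [0, 0, 0]],
    [1, [0.035, -0.025, 0], [0, 0, 0]],
    [1, [0.03, -0.02, 0], [0, 0, 6.7]],
    [1, [0, 0, 0], [0, 0, 6.7]],
    [1, [0, 0, 0], [0, 0, 0]],
  ],
)

```text
time: 2.1
eef_pos: [0.6521, -0.0464, 0.2686]
tool_rot: [1.0, 0.031, -0.001, -0.0]
ft_force: [0.5, -0.2, -0.0]
finger_gap: 0.003
```

```bash
cat >> h.py <<'E'
from scipy.spatial.transform import Rotation as Ro
CEN=np.array([.548,-.040])
def to(theta,r,z,yaw=None):
    s=monitor.get_state(); R=Ro.from_quat(s["tool_rot"]).as_matrix(); p=s["eef_pos"]
    a=np.radians(theta); T=np.array([*(CEN+r*np.array([np.cos(a),np.sin(a)])),z])
    d=p[:2]-CEN
    print("t",s["time"],"TCP",p.round(4),"polar",np.linalg.norm(d).round(4),np.degrees(np.arctan2(d[1],d[0])).round(2),"xyaw",np.degrees(np.arctan2(R[1,0],R[0,0])).round(2),"zax",R[:,2].round(4),"F",s["ft_force"].round(2))
    print("shift mm",(R.T@(T-p)*1000).round(1))
E
python3 - <<'E'
from h import *
to(3.6,.115,.27)
shot("top","top1.png");shot("side","side1.png");shot("wrist","w1.png")
E
```

```text
t 2.1 TCP [ 0.6521 -0.0464  0.2686] polar 0.1042 -3.49 xyaw 3.51 zax [-1.5e-03  1.0e-04 -1.0e+00] F [ 0.46 -0.16 -0.02]
shift mm [ 11.5 -12.9  -1.5]
```

View pics/w1.png

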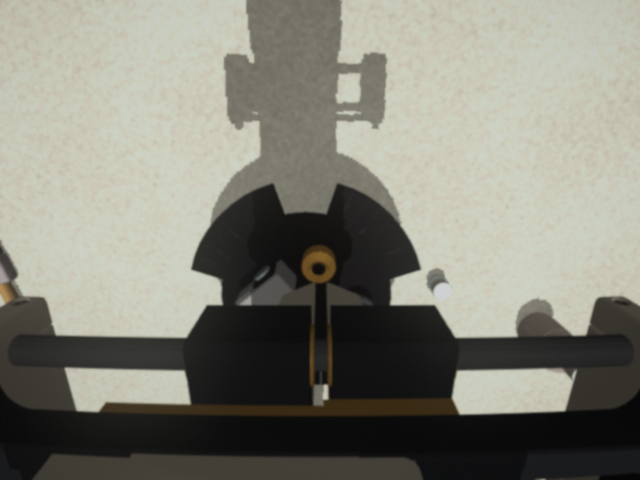

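View pics/side1.png

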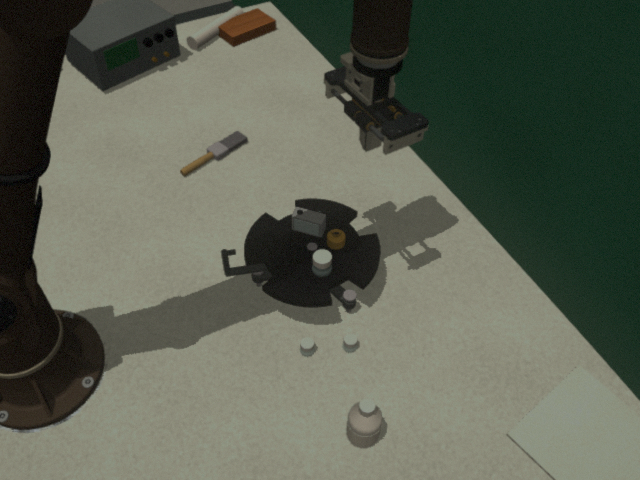

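Emit:
play_rows(
  motion=[
    [1, [0.0115, -0.013, 0], [0, 0, 0]],
    [1, [0, 0, 0.03], [0, 0, 0]],
    [1, [0, 0, 0.05], [0, 0, 0]],
    [1, [0, 0, 0.05], [0, 0, 0]],
    [1, [0, 0, 0.02], [0, 0, 0]],
  ],
)

```text
time: 2.75
eef_pos: [0.6599, -0.034, 0.1145]
tool_rot: [1.0, 0.031, -0.003, -0.0]
ft_force: [-0.4, 0.1, 0.5]
finger_gap: 0.004
```

Emit:
play_rows(
  motion=[
    [1, [0, 0, 0], [0, 0, 0]],
    [1, [0, 0, 0], [0, 0, 0]],
  ],
)

```text
time: 2.95
eef_pos: [0.6634, -0.0338, 0.1204]
tool_rot: [1.0, 0.031, 0.0, -0.0]
ft_force: [0.3, -0.5, 0.3]
finger_gap: 0.003
```

Run:
```python
from h import *
to(3.6,.115,.083)
im=shot("side","side2.png")[130:330,220:440,::-1]
cv2.imwrite("pics/sz2.png",cv2.convertScaleAbs(cv2.resize(im,None,fx=3,fy=3,interpolation=cv2.INTER_CUBIC),alpha=1.8,beta=20))
```

```text
t 2.95 TCP [ 0.6634 -0.0338  0.1204] polar 0.1156 3.06 xyaw 3.52 zax [ 9.e-04  3.e-04 -1.e+00] F [ 0.32 -0.51  0.29]
shift mm [-0.6 -1.1 37.4]
```

View pics/sz2.png

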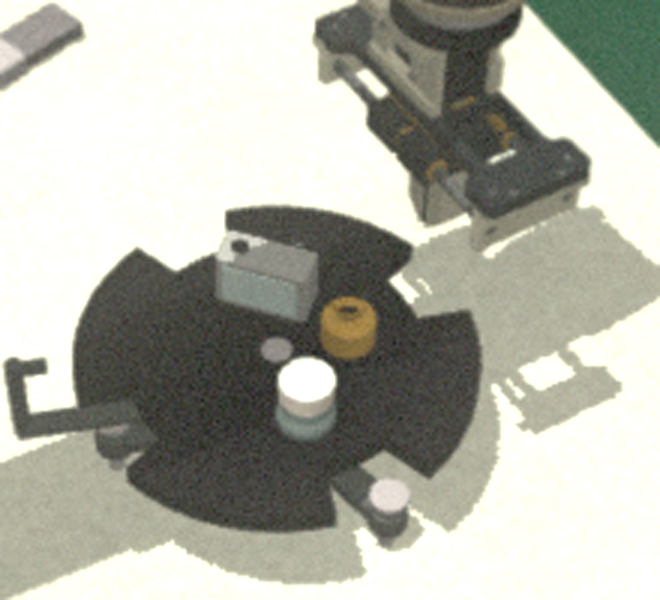

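Emit:
play_rows(
  motion=[
    [1, [0, -0.001, 0.012], [0, 0, 0]],
    [1, [0, 0, 0.012], [0, 0, 0]],
    [1, [0, 0, 0.012], [0, 0, 0]],
    [1, [0, 0, 0], [0, 0, 0]],
    [1, [0, 0, 0], [0, 0, 0]],
  ],
)

```text
time: 3.5
eef_pos: [0.6623, -0.033, 0.083]
tool_rot: [1.0, 0.03, -0.0, 0.0]
ft_force: [0.1, -0.5, -0.3]
finger_gap: 0.009
```

Run:
```python
from h import *
to(6,.115,.083)
```

```text
t 3.5 TCP [ 0.6623 -0.033   0.083 ] polar 0.1145 3.49 xyaw 3.49 zax [-0.001 -0.    -1.   ] F [ 0.12 -0.54 -0.3 ]
shift mm [ 0.4 -5.   0. ]
```

Emit:
play_rows(
  motion=[
    [1, [0, -0.003, 0], [0, 0, -1.5]],
    [1, [0, -0.003, 0], [0, 0, -1.5]],
    [1, [0, -0.003, 0], [0, 0, -1.5]],
    [1, [0, -0.003, 0], [0, 0, -1.5]],
    [1, [0, -0.003, 0], [0, 0, -1.5]],
  ],
)

```text
time: 4.0
eef_pos: [0.661, -0.0177, 0.0837]
tool_rot: [0.995, 0.097, 0.0, -0.0]
ft_force: [0.2, 0.0, 0.1]
finger_gap: 0.006
```

Emit:
play_rows(
  motion=[
    [1, [0, -0.003, 0], [0, 0, -1.5]],
    [1, [-0.0001, -0.004, 0], [0, 0, -2]],
    [1, [-0.0001, -0.005, 0], [0, 0, -2.5]],
    [1, [-0.0002, -0.006, 0], [0, 0, -3]],
    [1, [-0.0002, -0.006, 0], [0, 0, -3]],
  ],
)

```text
time: 4.5
eef_pos: [0.6537, 0.0053, 0.0835]
tool_rot: [0.98, 0.201, -0.0, -0.0]
ft_force: [-0.4, -0.0, -0.4]
finger_gap: 0.001
```

Run:
```python
from h import *
to(30,.115,.083)
im=shot("top","top3.png")[170:340,250:440,::-1]
cv2.imwrite("pics/tz3.png",cv2.convertScaleAbs(cv2.resize(im,None,fx=3.5,fy=3.5,interpolation=cv2.INTER_CUBIC),alpha=1.8,beta=20))
im=shot("side","side3.png")[130:330,220:440,::-1]
cv2.imwrite("pics/sz3.png",cv2.convertScaleAbs(cv2.resize(im,None,fx=3,fy=3,interpolation=cv2.INTER_CUBIC),alpha=1.8,beta=20))
```

```text
t 4.5 TCP [0.6537 0.0053 0.0835] polar 0.115 23.21 xyaw 23.23 zax [-0.  0. -1.] F [-0.45 -0.03 -0.39]
shift mm [ -0.8 -13.6   0.5]
```

View pics/tz3.png

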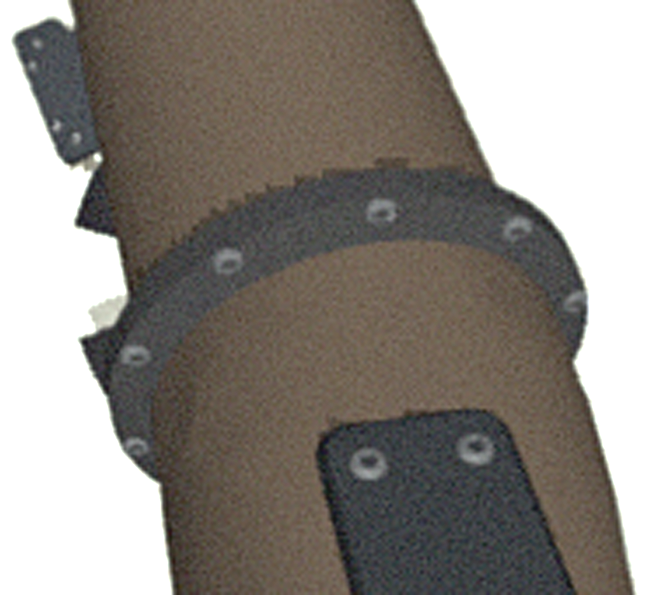

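View pics/sz3.png

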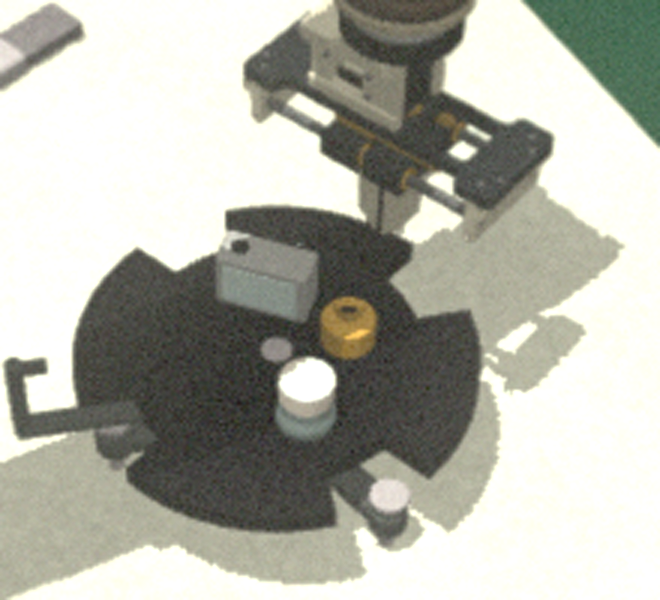

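Run:
```python
from h import *
S=cam("side"); 
for z in (.083,.095,.11,.13): print(z, (w2pix(S,[[.6537,.0053,z]])-[220,130])*3)
print((w2pix(S,[[.548+.13*np.cos(a),-.04+.13*np.sin(a),.095] for a in np.radians([19,30,49,78])])-[220,130])*3)
C=cam("top"); print(w2pix(C,[[.6537,.0053,.083]]))
```

```text
0.083 [[384.45567152 260.68137013]]
0.095 [[385.31367973 248.38648903]]
0.11 [[386.40222694 232.76579637]]
0.13 [[387.88195321 211.49143068]]
[[409.8625779  242.83065898]
 [379.85741418 226.17747495]
 [321.11652154 208.08637374]
 [225.4941429  208.604895  ]]
[[311.98324569 197.26500154]]
```

Run:
```python
from h import *
S=cam("side"); 
print(w2pix(S,[[.6634,-.0338,.1204]])); print(w2pix(S,[[.6537,.0053,.0835]]),w2pix(S,[[.6521,-.0464,.2686]]))
o=[]
for f in("side2.png","side3.png"):
    im=cv2.imread("pics/"+f)[170:230,310:390]; o.append(cv2.convertScaleAbs(cv2.resize(im,None,fx=5,fy=8 if 0 else 5,interpolation=cv2.INTER_NEAREST),alpha=2.5,beta=30))
cv2.imwrite("pics/cmp.png",np.hstack(o))
im=cv2.imread("pics/side1.png")[100:180,310:440];cv2.imwrite("pics/c1.png",cv2.convertScaleAbs(cv2.resize(im,None,fx=5,fy=5,interpolation=cv2.INTER_NEAREST),alpha=2.5,beta=30))
```

```text
[[363.30589483 215.16636831]]
[[348.16373232 216.7242041 ]] [[366.93945675 163.72014888]]
```

View pics/cmp.png

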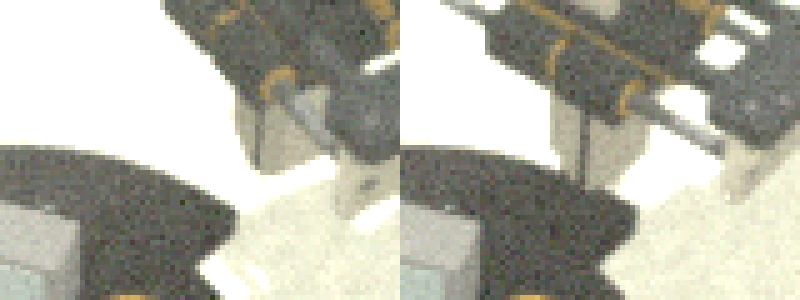

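View pics/c1.png

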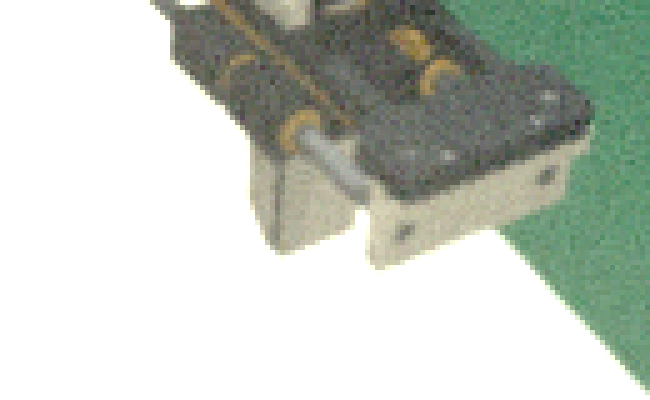

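Run:
```python
from h import *
S=cam("side"); print("cam at",-S[2].T@S[3])
p=np.array([.6521,-.0464,.2686]);a=np.radians(3.5)
X=np.array([np.cos(a),np.sin(a),0]);Y=np.array([np.sin(a),-np.cos(a),0])
for dz in(0,.02,.03,.04):
  for yy in (.019,):
    print(dz,(w2pix(S,[p+sx*.0095*X+sy*yy*Y+[0,0,dz] for sx,sy in((-1,-1),(-1,1),(1,1),(1,-1))])).round(1).tolist())
```

```text
cam at [ 0.19776856 -0.71538686  0.98825241]
0 [[356.4, 159.3], [368.6, 172.0], [377.6, 168.2], [365.4, 155.7]]
0.02 [[357.1, 150.6], [369.4, 163.3], [378.6, 159.6], [366.1, 147.0]]
0.03 [[357.4, 146.2], [369.8, 158.9], [379.1, 155.1], [366.5, 142.6]]
0.04 [[357.7, 141.7], [370.3, 154.4], [379.6, 150.7], [366.9, 138.1]]
```

Run:
```python
from h import *
o=[]
for f,(y,x) in(("side1.png",(110,320)),("side2.png",(160,310)),("side3.png",(170,300))):
    im=cv2.imread("pics/"+f)[y:y+70,x:x+60]; o.append(cv2.convertScaleAbs(cv2.resize(im,None,fx=4.4,fy=6 if 0 else 4.4,interpolation=cv2.INTER_CUBIC),alpha=1.1,beta=0))
cv2.imwrite("pics/cmp2.png",np.hstack(o))
```

```text
(no output)
```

View pics/cmp2.png

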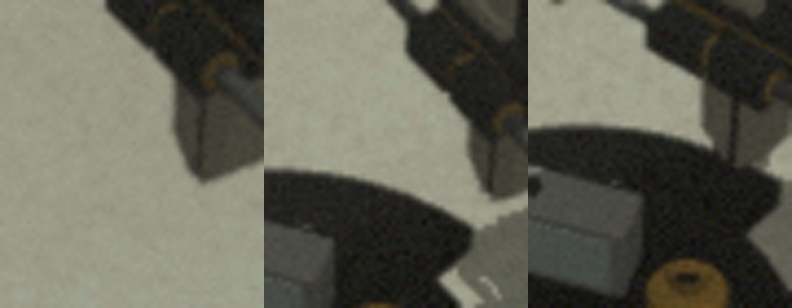

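Run:
```python
from h import *
W=cam("wrist"); s=monitor.get_state(); p=s["eef_pos"]; R=Ro.from_quat(s["tool_rot"]).as_matrix()
print("wrist cam in tool",R.T@(-W[2].T@W[3]-p), "axes in tool\n",R.T@W[2].T)
print("TCP pix",w2pix(W,[p]),"grasp pt",w2pix(W,[p-R[:,2]*.019]), w2pix(W,[p-R[:,2]*.045]))
print(robot.__dict__ if hasattr(robot,'__dict__') else dir(robot))
shot("wrist","w3.png"); shot("top","top3.png")
P=w2pix(W,[[.5903,-.0500,.131],[.5483,-.04,.098]]+[[.548+.13*np.cos(a),-.04+.13*np.sin(a),.095] for a in np.radians([19.1,-11.9,-71.7,78.8])]); print(P)
```

```text
wrist cam in tool [ 8.12098814e-02  1.84019293e-05 -1.94796317e-01] axes in tool
 [[ 1.19768202e-03 -9.53390570e-01 -3.01736617e-01]
 [ 9.99998575e-01  7.82933775e-04  1.49547192e-03]
 [-1.18952903e-03 -3.01737978e-01  9.53390150e-01]]
TCP pix [[319.83553702 272.21817468]] grasp pt [[319.8218359  286.20598648]] [[319.79856397 310.19636885]]
{}
[[370.47413636 447.63951505]
 [321.28537357 446.1070275 ]
 [339.06010421 255.26262073]
 [455.95533024 294.70311627]
 [513.52873677 451.65271782]
 [139.1550941  344.54518463]]
```

View pics/w3.png

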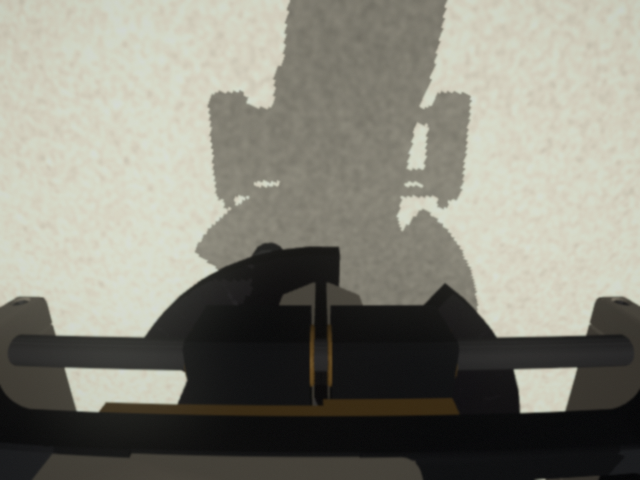

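View pics/top3.png

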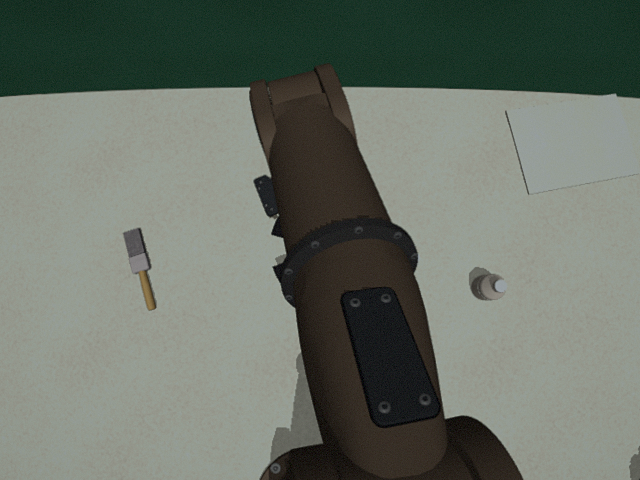

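Run:
```python
from h import *
a=cv2.imread('pics/w3.png')[230:330,250:390]
b=cv2.imread('pics/w1.png')[230:330,250:390]
a=np.hstack([a,b])
a=(255*(a/255.)**.45).astype(np.uint8)
cv2.imwrite('pics/w3z.png',cv2.resize(a,None,fx=2.8,fy=5 if 0 else 2.8,interpolation=cv2.INTER_CUBIC))
```

```text
(no output)
```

View pics/w3z.png

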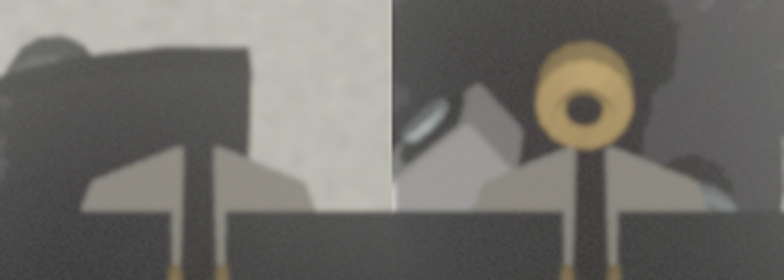

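Run:
```python
from h import *
W=cam("wrist"); s=monitor.get_state(); p=s["eef_pos"]; R=Ro.from_quat(s["tool_rot"]).as_matrix()
rc=R.T@W[2].T; oc=R.T@(-W[2].T@W[3]-p)
p1=np.array([.6521,-.0464,.2686]); R1=Ro.from_quat([1,.031,-.001,0]).as_matrix()
Rw=(R1@rc).T; t=-Rw@(p1+R1@oc); W1=(W[0],W[1],Rw,t)
ang=[19.1,-11.9,-71.7,78.8]
obj=np.array([[.548+.13*np.cos(a),-.04+.13*np.sin(a),.095] for a in np.radians(ang)]+[[.5903,-.0500,.131]])
obs=np.array([[274,184],[337,184],[419,270],[192,268],[318.5,267]],float)
print(w2pix(W1,obj).round(1).tolist())
ok,rv,tv=cv2.solvePnP(obj,obs,W[0],W[1],cv2.Rodrigues(Rw)[0],t.reshape(3,1).copy(),True)
Rs=cv2.Rodrigues(rv)[0]; print("pnp cam pos",(-Rs.T@tv).ravel(),"FK",p1+R1@oc, "tilt z", Rs[2], Rw[2]); print(W[0])
# bench points: shadow? translation only fit
from scipy.optimize import least_squares
f=lambda d:(w2pix((W[0],W[1],Rw,-Rw@(p1+R1@oc+d)),obj)-obs).ravel()
r=least_squares(f,[0,0,0]);print(r.x,r.fun.round(1))
```

```text
[[272.6, 185.3], [341.6, 185.2], [423.6, 270.1], [192.7, 269.9], [319.6, 276.2]]
pnp cam pos [ 0.65222971 -0.04123066  0.49390706] FK [ 0.73352184 -0.0414039   0.46320619] tilt z [-0.09460024 -0.02624812 -0.99516925] [-0.30301466 -0.02021117 -0.95277155]
[[366.84983748   0.         320.44146651]
 [  0.         366.84983748 239.69215784]
 [  0.           0.           1.        ]]
[ 0.00032287 -0.00226395  0.01075708] [-2.3 -0.2  1.8 -0.3 -0.  -3.4  1.9 -1.7 -1.1  5.1]
```

Run:
```python
from h import *
S=cam("side"); p=np.array([.6521,-.0464,.2686]); R1=Ro.from_quat([1,.031,-.001,0]).as_matrix()
for z in(.2686,.2886,.3086,.32):
    print(z-.2686,((pix2w(S,[(360,142),(366,151),(381,143)],z)-p)@R1*1000).round(1).tolist())
```

```text
0.0 [[22.2, -55.0, -0.0], [17.6, -28.9, -0.0], [53.6, -33.6, -0.1]]
0.020000000000000018 [[7.8, -35.7, -20.0], [3.3, -10.3, -20.0], [38.3, -14.9, -20.1]]
0.03999999999999998 [[-6.6, -16.4, -40.0], [-10.9, 8.3, -40.0], [23.0, 3.8, -40.0]]
0.0514 [[-14.9, -5.4, -51.4], [-19.1, 18.8, -51.4], [14.3, 14.5, -51.4]]
```

The platter hasn't turned: at a reported TCP z of 0.083 the fingertips still show above it in both views. I'll go back over the notch and feel my way lower.

Emit:
play_rows(
  motion=[
    [1, [-0.0004, 0.01, 0], [0, 0, 5]],
    [1, [-0.0004, 0.01, 0], [0, 0, 5]],
    [1, [-0.0004, 0.01, 0], [0, 0, 5]],
    [1, [-0.0004, 0.01, 0], [0, 0, 5]],
    [1, [0, 0, 0], [0, 0, 0]],
  ],
)

```text
time: 5.2
eef_pos: [0.6631, -0.0366, 0.0835]
tool_rot: [1.0, 0.024, 0.0, 0.001]
ft_force: [0.3, -0.9, 0.5]
finger_gap: 0.005
```

```bash
cat >> h.py <<'E'
def sidecrop(f,k=3):
    im=shot("side",f)[130:330,220:440,::-1]
    cv2.imwrite("pics/z_"+f,cv2.convertScaleAbs(cv2.resize(im,None,fx=k,fy=k,interpolation=cv2.INTER_CUBIC),alpha=1.4,beta=10))
E
python3 - <<'E'
from h import *
to(3.6,.115,.083); sidecrop("s4.png")
E
```

```text
t 5.2 TCP [ 0.6631 -0.0366  0.0835] polar 0.1152 1.68 xyaw 2.71 zax [ 1.0e-04 -1.7e-03 -1.0e+00] F [ 0.34 -0.89  0.49]
shift mm [-0.2 -3.8  0.5]
```

View pics/z_s4.png

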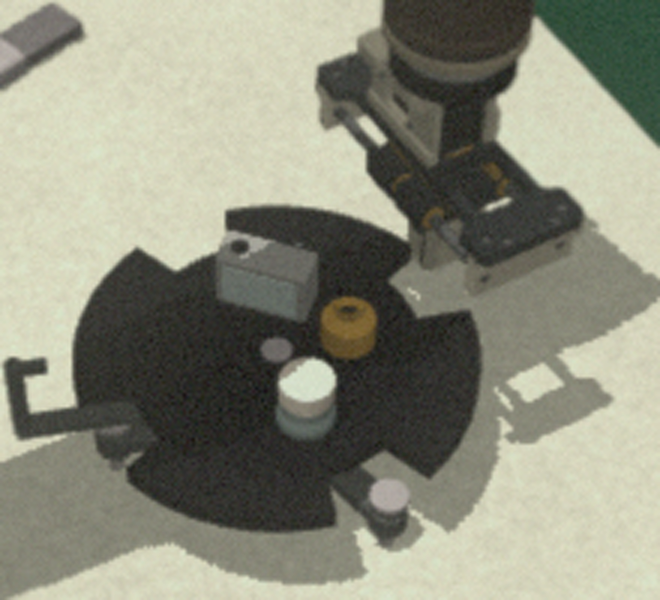

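```bash
python3 - <<'E'
from h import *
S=cam("side"); p=np.array([.6521,-.0464,.2686]); R1=Ro.from_quat([1,.031,-.001,0]).as_matrix()
for dz in(0,.02,.04,.06,.066,.08,.1):
    print(dz,((pix2w(S,[(366,151),(386,153),(425,135)],.2686+dz)-p)@R1*1000).round(1).tolist())
E
python3 - <<'E'
import cv2
a=cv2.imread('pics/side1.png')[40:170,300:450]; cv2.imwrite('pics/c2.png',cv2.convertScaleAbs(cv2.resize(a,None,fx=4.5,fy=4.5,interpolation=cv2.INTER_CUBIC),alpha=1.4,beta=5))
E
```

```text
0 [[17.6, -28.9, -0.0], [45.5, -6.5, -0.1], [137.6, -11.7, -0.3]]
0.02 [[3.3, -10.3, -20.0], [30.4, 11.4, -20.1], [120.0, 6.4, -20.2]]
0.04 [[-10.9, 8.3, -40.0], [15.4, 29.4, -40.0], [102.3, 24.5, -40.2]]
0.06 [[-25.2, 26.8, -60.0], [0.3, 47.4, -60.0], [84.7, 42.6, -60.2]]
0.066 [[-29.5, 32.4, -65.9], [-4.2, 52.7, -66.0], [79.4, 48.0, -66.2]]
0.08 [[-39.5, 45.4, -79.9], [-14.8, 65.3, -80.0], [67.1, 60.7, -80.1]]
0.1 [[-53.8, 64.0, -99.9], [-29.8, 83.3, -99.9], [49.5, 78.8, -100.1]]
```

View pics/c2.png

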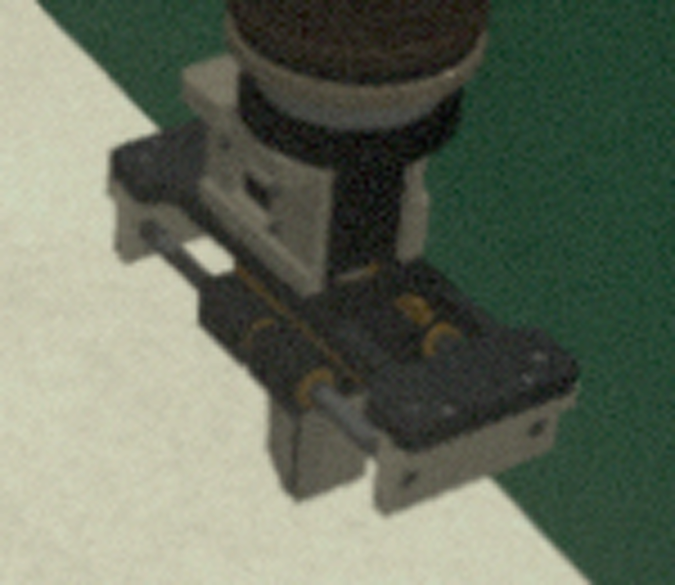

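Measured against both the wrist and side views, the real fingertips and body sit about 40 mm higher than the reported TCP implies. I'll go lower in the notch and check.

Emit:
play_rows(
  motion=[
    [1, [0, -0.003, 0.01], [0, 0, -1]],
    [1, [0, 0, 0.01], [0, 0, 0]],
    [1, [0, 0, 0.008], [0, 0, 0]],
    [1, [0, 0, 0], [0, 0, 0]],
  ],
)

```text
time: 5.65
eef_pos: [0.6614, -0.0307, 0.0534]
tool_rot: [0.999, 0.035, -0.002, -0.0]
ft_force: [-0.2, 0.2, 0.6]
finger_gap: 0.008
```

Emit:
play_rows(
  motion=[
    [1, [0, 0, 0.006], [0, 0, 0]],
    [1, [0, 0, 0.006], [0, 0, 0]],
    [1, [0, 0, 0], [0, 0, 0]],
  ],
)

```text
time: 5.95
eef_pos: [0.6622, -0.0311, 0.0426]
tool_rot: [0.999, 0.035, -0.001, 0.0]
ft_force: [0.9, -0.3, -0.7]
finger_gap: 0.004
```

Run:
```python
from h import *
to(3.6,.115,.043); sidecrop("s5.png")
```

```text
t 5.95 TCP [ 0.6622 -0.0311  0.0426] polar 0.1146 4.45 xyaw 3.99 zax [-1.3e-03 -1.0e-04 -1.0e+00] F [ 0.88 -0.34 -0.7 ]
shift mm [ 0.4  1.7 -0.4]
```

View pics/z_s5.png

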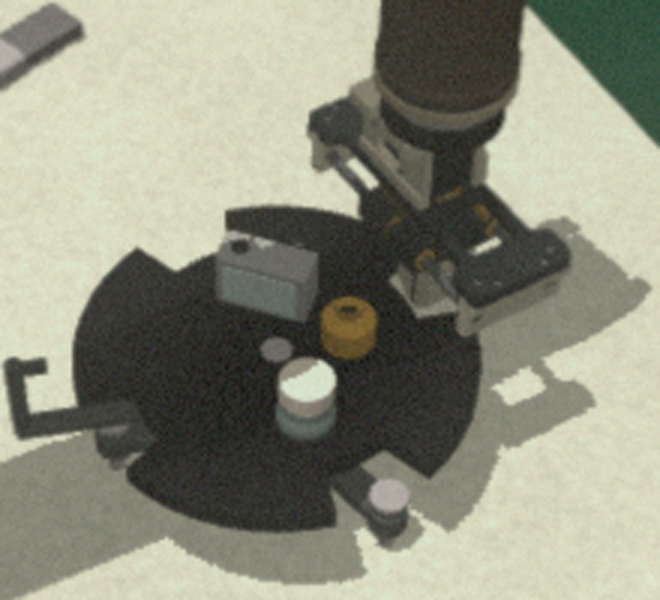

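Emit:
play_rows(
  motion=[
    [1, [0, -0.003, 0], [0, 0, -1.5]],
    [1, [0, -0.003, 0], [0, 0, -1.5]],
    [1, [0, -0.003, 0], [0, 0, -1.5]],
    [1, [0, -0.003, 0], [0, 0, -1.5]],
    [1, [0, -0.003, 0], [0, 0, -1.5]],
  ],
)

```text
time: 6.5
eef_pos: [0.6611, -0.0159, 0.0437]
tool_rot: [0.995, 0.101, 0.0, 0.0]
ft_force: [0.2, -0.9, -0.1]
finger_gap: 0.006
```

Emit:
play_rows(
  motion=[
    [1, [0, -0.003, 0], [0, 0, -1.5]],
    [1, [0, -0.003, 0], [0, 0, -1.5]],
    [1, [0, -0.003, 0], [0, 0, -1.5]],
    [1, [0, -0.003, 0], [0, 0, -1.5]],
    [1, [0, -0.003, 0], [0, 0, -1.5]],
  ],
)

```text
time: 7.0
eef_pos: [0.6572, -0.0014, 0.0436]
tool_rot: [0.986, 0.166, 0.0, 0.0]
ft_force: [-0.0, -0.1, -0.3]
finger_gap: 0.008
```

Run:
```python
from h import *
to(22,.115,.043); sidecrop("s6.png")
```

```text
t 7.0 TCP [ 0.6572 -0.0014  0.0436] polar 0.1158 19.47 xyaw 19.11 zax [ 1.e-04 -0.e+00 -1.e+00] F [-0.01 -0.12 -0.32]
shift mm [-1.  -5.1  0.6]
```

View pics/z_s6.png

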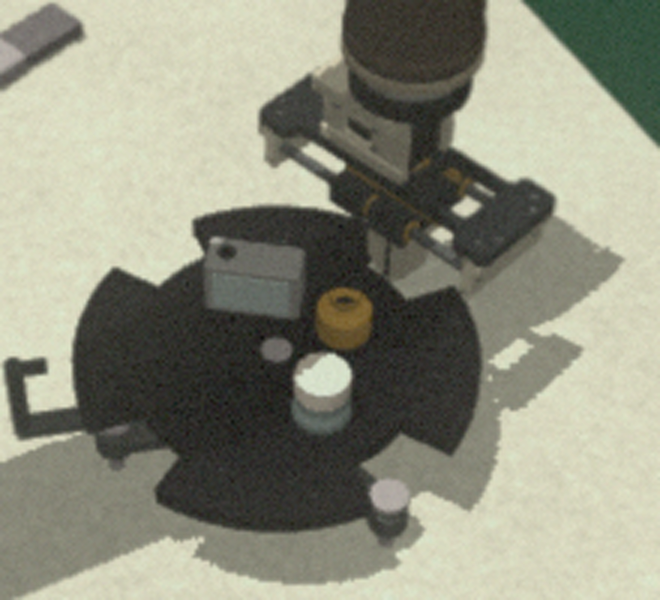

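The platter now turns with the finger, and everything on it is upright. I'll keep pushing.

Emit:
play_rows(
  motion=[
    [1, [-0.0003, -0.004, 0], [0, 0, -2]],
    [1, [-0.0003, -0.005, 0], [0, 0, -2.5]],
    [1, [-0.0003, -0.006, 0], [0, 0, -3]],
    [1, [-0.0003, -0.006, 0], [0, 0, -3]],
    [1, [-0.0003, -0.006, 0], [0, 0, -3]],
  ],
)

```text
time: 7.55
eef_pos: [0.6446, 0.023, 0.0436]
tool_rot: [0.959, 0.282, 0.0, -0.0]
ft_force: [1.1, 0.3, 0.4]
finger_gap: 0.009
```

Emit:
play_rows(
  motion=[
    [1, [-0.0002, -0.006, 0], [0, 0, -3]],
    [1, [-0.0002, -0.006, 0], [0, 0, -3]],
    [1, [-0.0002, -0.006, 0], [0, 0, -3]],
    [1, [-0.0002, -0.006, 0], [0, 0, -3]],
    [1, [-0.0002, -0.005, 0], [0, 0, -2.5]],
  ],
)

```text
time: 8.05
eef_pos: [0.6257, 0.0452, 0.0436]
tool_rot: [0.916, 0.401, 0.0, -0.0]
ft_force: [0.5, -0.2, 0.0]
finger_gap: 0.003
```

Run:
```python
from h import *
to(60,.115,.043); sidecrop("s7.png")
```

```text
t 8.05 TCP [0.6257 0.0452 0.0436] polar 0.1153 47.63 xyaw 47.24 zax [ 1.e-04  3.e-04 -1.e+00] F [ 0.51 -0.19  0.02]
shift mm [ -3.2 -24.6   0.6]
```

View pics/z_s7.png

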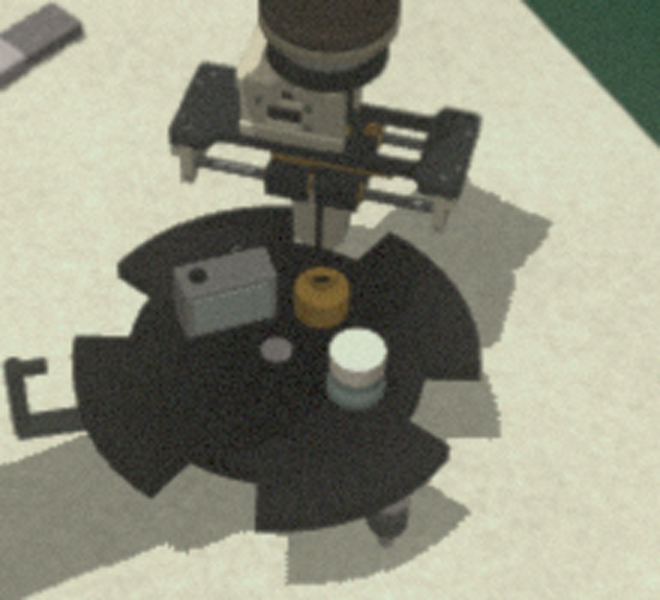

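```bash
cat >> h.py <<'E'
def an(C,px,z,cen=CEN,k=3,off=(220,130)):
    P=pix2w(C,[(u/k+off[0]-.33,v/k+off[1]-.33) for u,v in px],z)[:,:2]; d=P-cen
    return P,np.linalg.norm(d,axis=1).round(4),np.degrees(np.arctan2(d[:,1],d[:,0])).round(1)
E
python3 - <<'E'
from h import *
S=cam("side")
print(an(S,[(388,235),(480,380),(448,452),(255,530),(152,496),(75,338),(118,270)],.095)[1:])
P=an(S,[(174,264),(271,249),(276,283),(188,299)],.137); print(P, (P[0].mean(0)-CEN))
d=P[0].mean(0)-CEN; print(np.degrees(np.arctan2(d[1],d[0])))
E
```

```text
(array([0.1265, 0.1302, 0.1322, 0.1394, 0.1363, 0.1292, 0.1255]), array([  26.5,  -37.9,  -65. , -122.4, -150.1,  148.5,  119.4]))
(array([[ 0.50649582,  0.02108683],
       [ 0.56698812,  0.00493881],
       [ 0.55643871, -0.02259255],
       [ 0.50163806, -0.00979751]]), array([0.0739, 0.0488, 0.0193, 0.0553]), array([124.2,  67.1,  64.1, 146.9])) [-0.01510982  0.03840889]
111.47437293121651
```

Emit:
play_rows(
  motion=[
    [1, [-0.0002, -0.005, 0], [0, 0, -2.5]],
    [1, [-0.0002, -0.006, 0], [0, 0, -3]],
    [1, [-0.0002, -0.006, 0], [0, 0, -3]],
    [1, [-0.0002, -0.006, 0], [0, 0, -3]],
    [1, [-0.0002, -0.006, 0], [0, 0, -3]],
  ],
)

```text
time: 8.6
eef_pos: [0.6022, 0.0613, 0.0435]
tool_rot: [0.859, 0.513, 0.0, 0.0]
ft_force: [0.4, 0.1, 0.3]
finger_gap: 0.003
```

Emit:
play_rows(
  motion=[
    [1, [-0.0002, -0.006, 0], [0, 0, -3]],
    [1, [-0.0002, -0.006, 0], [0, 0, -3]],
    [1, [-0.0002, -0.006, 0], [0, 0, -3]],
    [1, [-0.0002, -0.006, 0], [0, 0, -3]],
    [1, [-0.0002, -0.006, 0], [0, 0, -3]],
  ],
)

```text
time: 9.1
eef_pos: [0.5742, 0.0719, 0.0436]
tool_rot: [0.784, 0.62, 0.0, 0.0]
ft_force: [0.8, 0.0, 0.6]
finger_gap: 0.006
```

Run:
```python
from h import *
to(97.5,.115,.043); sidecrop("s8.png"); print(monitor.get_state()["joints"].round(2))
```

```text
t 9.1 TCP [0.5742 0.0719 0.0436] polar 0.1149 76.82 xyaw 76.69 zax [ 3.e-04  1.e-04 -1.e+00] F [0.78 0.04 0.59]
shift mm [ -7.4 -40.6   0.6]
[ 0.17  0.59 -0.56  1.81  0.4   0.86 -0.81]
```

View pics/z_s8.png

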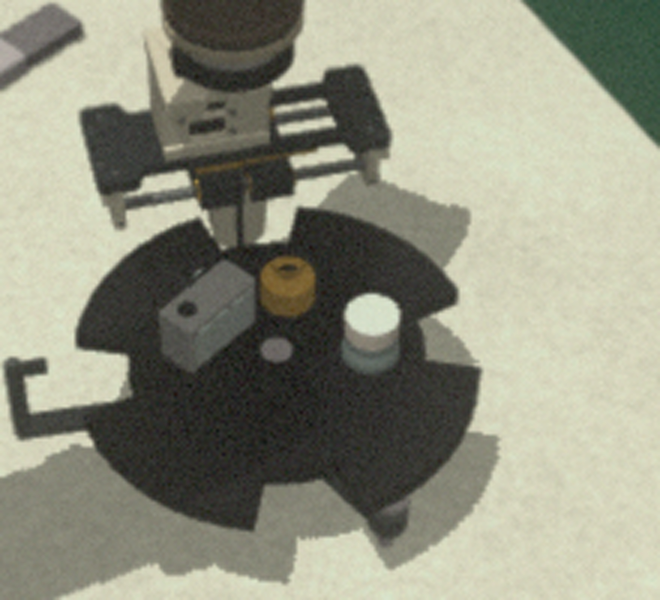

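Emit:
play_rows(
  motion=[
    [1, [-0.0002, -0.006, 0], [0, 0, -3]],
    [1, [-0.0002, -0.006, 0], [0, 0, -3]],
    [1, [-0.0002, -0.006, 0], [0, 0, -3]],
    [1, [-0.0002, -0.006, 0], [0, 0, -3]],
    [1, [-0.0001, -0.005, 0], [0, 0, -2.5]],
  ],
)

```text
time: 9.65
eef_pos: [0.5454, 0.0746, 0.0436]
tool_rot: [0.7, 0.714, -0.0, 0.0]
ft_force: [0.9, -0.8, -0.3]
finger_gap: 0.008
```

Emit:
play_rows(
  motion=[
    [1, [-0.0001, -0.004, 0], [0, 0, -2]],
    [1, [0, -0.003, 0], [0, 0, -1.5]],
    [1, [0, -0.002, 0], [0, 0, -1]],
    [1, [0, -0.001, 0], [0, 0, -0.5]],
    [1, [0, 0, 0], [0, 0, 0]],
  ],
)

```text
time: 10.15
eef_pos: [0.5356, 0.0739, 0.0435]
tool_rot: [0.669, 0.743, -0.0, 0.0]
ft_force: [1.0, 0.6, -0.0]
finger_gap: 0.004
```

Run:
```python
from h import *
to(101.5,.115,.043); sidecrop("s9.png"); shot("top","top9.png")
```

```text
t 10.15 TCP [0.5356 0.0739 0.0435] polar 0.1146 96.21 xyaw 95.97 zax [-0.e+00 -1.e-04 -1.e+00] F [ 1.02  0.58 -0.01]
shift mm [ -0.1 -10.6   0.5]
```

View pics/z_s9.png

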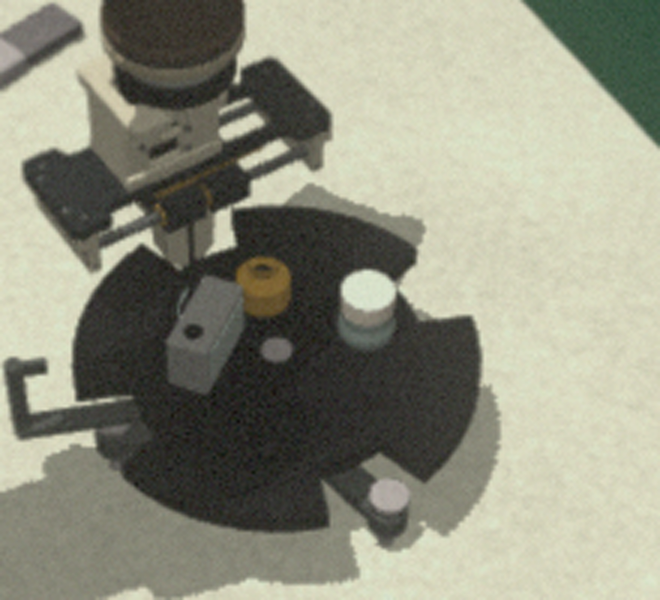

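View pics/top9.png

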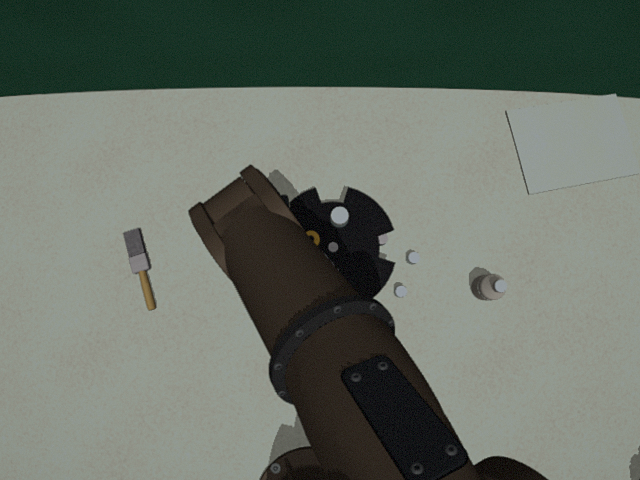

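Run:
```python
from h import *
im=cv2.imread('pics/top9.png')[170:340,250:440]; cv2.imwrite('pics/tz9.png',cv2.convertScaleAbs(cv2.resize(im,None,fx=3.5,fy=3.5,interpolation=cv2.INTER_CUBIC),alpha=1.8,beta=20))
S=cam("side")
P=an(S,[(171,345),(193,284),(243,280),(210,364)],.137); print(P); d=P[0].mean(0)-CEN; print(np.degrees(np.arctan2(d[1],d[0])))
```

```text
(array([[ 4.76335751e-01, -3.90786818e-02],
       [ 5.09826897e-01,  1.87860363e-04],
       [ 5.39185540e-01, -1.09527046e-02],
       [ 4.90878611e-01, -6.33778667e-02]]), array([0.0717, 0.0554, 0.0304, 0.0617]), array([ 179.3,  133.5,  106.9, -157.7]))
165.0972680075417
```

View pics/tz9.png

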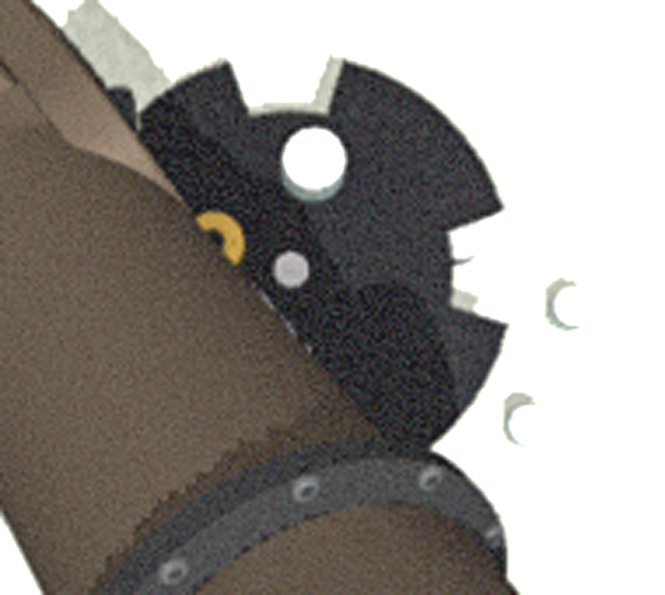

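Emit:
play_rows(
  motion=[
    [1, [0, 0.004, 0], [0, 0, 0]],
    [1, [0, 0, -0.02], [0, 0, 0]],
    [1, [0, 0, -0.03], [0, 0, 0]],
    [1, [0, 0, -0.05], [0, 0, 0]],
    [1, [0.03, 0, -0.03], [0, 0, 0]],
  ],
)

```text
time: 10.75
eef_pos: [0.5384, 0.1008, 0.1761]
tool_rot: [0.672, 0.741, 0.0, 0.001]
ft_force: [1.1, 0.6, 0.0]
finger_gap: 0.01
```

Emit:
play_rows(
  motion=[
    [1, [0.045, 0, 0], [0, 0, 0]],
    [1, [0.045, 0, 0], [0, 0, 0]],
    [1, [0.045, 0, 0], [0, 0, 0]],
    [1, [0.045, 0, 0], [0, 0, 0]],
    [1, [0.02, 0, 0], [0, 0, 0]],
  ],
)

```text
time: 11.25
eef_pos: [0.5139, 0.3084, 0.1738]
tool_rot: [0.668, 0.745, 0.001, -0.001]
ft_force: [-0.2, -0.1, 0.9]
finger_gap: 0.007
```

Run:
```python
from h import *
to(96.2,.115,.17)
shot("top","top10.png"); shot("side","side10.png")
a=cv2.imread('pics/top10.png'); b=a[170:340,250:440]; cv2.imwrite('pics/tz10.png',cv2.convertScaleAbs(cv2.resize(b,None,fx=3.5,fy=3.5,interpolation=cv2.INTER_CUBIC),alpha=1.8,beta=20))
```

```text
t 11.25 TCP [0.5139 0.3084 0.1738] polar 0.3501 95.59 xyaw 96.24 zax [-5.0e-04  2.7e-03 -1.0e+00] F [-0.21 -0.11  0.89]
shift mm [-235.1   -3.9    3.2]
```

View pics/tz10.png

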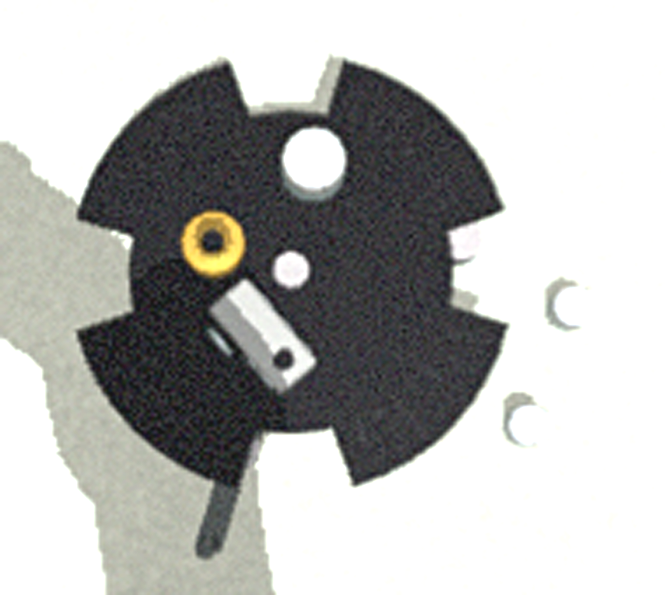

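View pics/side10.png

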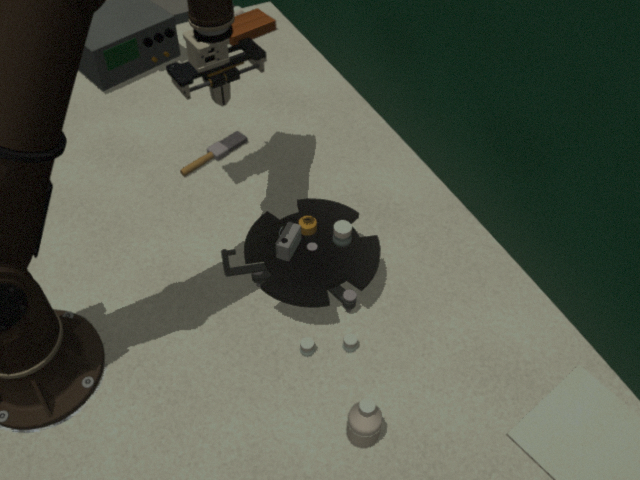

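Run:
```python
from h import *
print(-cam("top")[2].T@cam("top")[3])
a=cv2.imread('pics/top10.png')[240:290,300:350]; cv2.imwrite('pics/cz10.png',cv2.convertScaleAbs(cv2.resize(a,None,fx=12,fy=12,interpolation=cv2.INTER_CUBIC),alpha=1.8,beta=20))
```

```text
[ 0.4360732  -0.03102986  0.97622427]
```

View pics/cz10.png

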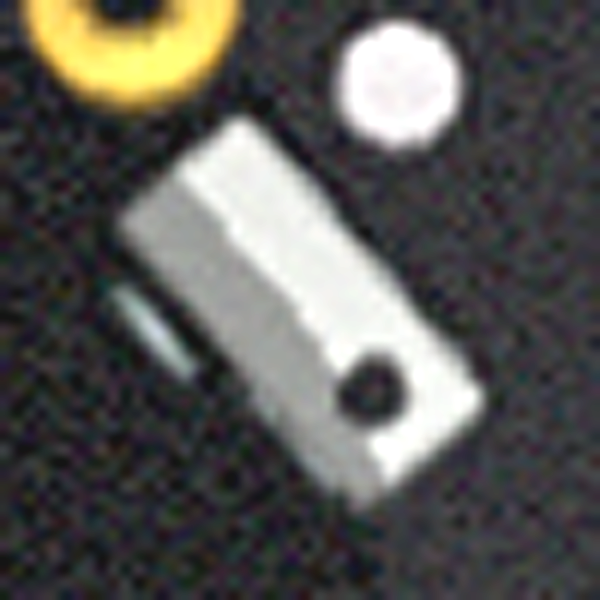

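```bash
cat > fin.py <<'E'
from h import *
C=cam("top")
def go(corn,kc,offc,rim,post,sp):
    g=lambda px,k,off,z: pix2w(C,[((u+.5)/k+off[0]-.5,(v+.5)/k+off[1]-.5) for u,v in px],z)[:,:2]
    Q=g(corn,kc,offc,.137); print("sides",[np.linalg.norm(Q[i]-Q[i-1]).round(4) for i in range(4)],"cen",Q.mean(0))
    P=g(rim,3.5,(250,170),.095); n=len(P); s=np.linalg.lstsq(np.c_[2*P,np.ones(n)],(P**2).sum(1),rcond=None)[0][:2]
    p=g([post],3.5,(250,170),.118)[0]; o=g([sp],3.5,(250,170),.098)[0]
    print("rimcen",s,"spindle",o,"post",p)
    print("rim ang",np.degrees(np.arctan2(*(P-s).T[::-1])).round(1))
    for c in (s,o):
        a=[np.degrees(np.arctan2(*(q-c)[::-1])) for q in(Q.mean(0),p)]; print("cam,post ang",a,"need",a[1]-a[0],"r",np.linalg.norm(Q.mean(0)-c),np.linalg.norm(p-c))
E
python3 - <<'E'
from fin import *
go([(118,218),(240,112),(487,395),(362,508)],12,(300,240),[(230,63),(343,62),(502,208),(507,325),(353,485),(238,488),(79,329),(79,219)],(207,549),(290,269))
print('initial')
go([(160,253),(240,181),(273,215),(199,295)],3.5,(250,170),[(222,64),(338,60),(501,203),(509,318),(362,482),(243,488),(81,338),(77,225)],(207,549),(290,269))
E
```

```text
sides [np.float64(0.0609), np.float64(0.0261), np.float64(0.0605), np.float64(0.027)] cen [ 0.50670676 -0.02339901]
rimcen [ 0.54767491 -0.0395384 ] spindle [ 0.5481257  -0.03850486] post [0.38845173 0.00617107]
rim ang [  16.9  -13.2  -72.8 -103.7 -163.6  166.8  106.1   76.9]
cam,post ang [np.float64(158.49805092853995), np.float64(163.98239195998224)] need 5.484341031442284 r 0.04403259267556549 0.16565439661308393
cam,post ang [np.float64(159.9626358319699), np.float64(164.3686601068035)] need 4.406024274833612 r 0.04408757890969289 0.16580625814099362
initial
sides [np.float64(0.032), np.float64(0.0601), np.float64(0.0266), np.float64(0.0606)] cen [0.56129147 0.00193727]
rimcen [ 0.54820878 -0.03952676] spindle [ 0.5481257  -0.03850486] post [0.38845173 0.00617107]
rim ang [  19.1  -11.9  -71.7 -102.1 -161.3  168.1  108.8   78.8]
cam,post ang [np.float64(72.48852072645741), np.float64(164.03704628487228)] need 91.54852555841487 r 0.043478987665214824 0.16616440094743143
cam,post ang [np.float64(71.9675436154292), np.float64(164.3686601068035)] need 92.40111649137431 r 0.04253120935408659 0.16580625814099362
```

Emit:
play_rows(
  motion=[
    [1, [-0.045, 0, 0], [0, 0, 0]],
    [1, [-0.045, 0, 0], [0, 0, 0]],
    [1, [-0.045, 0, 0], [0, 0, 0]],
    [1, [-0.045, 0, 0], [0, 0, 0]],
    [1, [-0.04, 0, 0], [0, 0, 0]],
  ],
)

```text
time: 11.85
eef_pos: [0.5387, 0.0803, 0.1734]
tool_rot: [0.67, 0.742, -0.001, 0.0]
ft_force: [0.0, 0.1, 0.0]
finger_gap: 0.006
```

Emit:
play_rows(
  motion=[
    [1, [-0.01, 0, 0], [0, 0, 0]],
    [1, [0, 0, 0], [0, 0, 0]],
    [1, [0, 0, 0], [0, 0, 0]],
  ],
)

```text
time: 12.15
eef_pos: [0.5395, 0.0753, 0.1737]
tool_rot: [0.669, 0.743, 0.0, -0.0]
ft_force: [-0.2, 0.0, -0.9]
finger_gap: 0.006
```

Run:
```python
from h import *
to(94,.115,.043)
```

```text
t 12.15 TCP [0.5395 0.0753 0.1737] polar 0.1156 94.23 xyaw 95.99 zax [ 1.e-04  7.e-04 -1.e+00] F [-0.19  0.05 -0.87]
shift mm [ -0.7   0.4 130.7]
```

Emit:
play_rows(
  motion=[
    [1, [-0.0005, 0, 0.04], [0, 0, 0]],
    [1, [0, 0, 0.04], [0, 0, 0]],
    [1, [0, 0, 0.02], [0, 0, 0]],
    [1, [0, 0, 0.015], [0, 0, 0]],
    [1, [0, 0, 0.015], [0, 0, 0]],
  ],
)

```text
time: 12.65
eef_pos: [0.5399, 0.0758, 0.0431]
tool_rot: [0.668, 0.744, 0.001, -0.0]
ft_force: [0.2, -0.1, 0.2]
finger_gap: 0.009
```

Emit:
play_rows(
  motion=[
    [1, [0, 0, 0], [0, 0, 0]],
    [1, [0, 0, 0], [0, 0, 0]],
  ],
)

```text
time: 12.85
eef_pos: [0.54, 0.0746, 0.044]
tool_rot: [0.669, 0.743, 0.0, 0.0]
ft_force: [-0.4, -0.3, -0.7]
finger_gap: 0.003
```

Run:
```python
from h import *
to(101.2,.115,.043)
```

```text
t 12.85 TCP [0.54   0.0746 0.044 ] polar 0.1149 93.99 xyaw 96.03 zax [ 6.e-04  3.e-04 -1.e+00] F [-0.43 -0.27 -0.74]
shift mm [ -0.3 -14.4   1. ]
```

Emit:
play_rows(
  motion=[
    [1, [0, -0.003, 0], [0, 0, -1]],
    [1, [0, -0.003, 0], [0, 0, -1]],
    [1, [0, -0.003, 0], [0, 0, -1]],
    [1, [-0.0002, -0.003, 0], [0, 0, -1]],
    [1, [-0.0002, -0.0015, 0], [0, 0, -1]],
  ],
)

```text
time: 13.35
eef_pos: [0.5262, 0.0716, 0.0438]
tool_rot: [0.636, 0.772, 0.0, 0.0]
ft_force: [0.6, 1.5, 0.7]
finger_gap: 0.003
```

Emit:
play_rows(
  motion=[
    [1, [0, -0.0008, 0], [0, 0, 0]],
    [1, [0, 0, 0], [0, 0, 0]],
    [1, [0, 0, 0], [0, 0, 0]],
  ],
)

```text
time: 13.65
eef_pos: [0.5255, 0.0715, 0.0434]
tool_rot: [0.636, 0.771, -0.0, -0.0]
ft_force: [-0.4, -0.0, -0.1]
finger_gap: 0.003
```

Run:
```python
from h import *
to(101.2,.115,.043)
```

```text
t 13.65 TCP [0.5255 0.0715 0.0434] polar 0.1138 101.4 xyaw 100.97 zax [-2.e-04 -1.e-04 -1.e+00] F [-0.42 -0.04 -0.12]
shift mm [1.2 0.4 0.4]
```

Now back off the wall, lift clear and check.

Emit:
play_rows(
  motion=[
    [1, [0, 0.004, 0], [0, 0, 0]],
    [1, [0, 0, -0.02], [0, 0, 0]],
    [1, [0, 0, -0.03], [0, 0, 0]],
    [1, [0, 0, -0.05], [0, 0, 0]],
    [1, [0.03, 0, -0.03], [0, 0, 0]],
  ],
)

```text
time: 14.15
eef_pos: [0.5257, 0.0986, 0.176]
tool_rot: [0.639, 0.77, 0.0, 0.001]
ft_force: [1.6, -0.5, 0.6]
finger_gap: 0.005
```

Emit:
play_rows(
  motion=[
    [1, [0.045, 0, 0], [0, 0, 0]],
    [1, [0.045, 0, 0], [0, 0, 0]],
    [1, [0.045, 0, 0], [0, 0, 0]],
    [1, [0.045, 0, 0], [0, 0, 0]],
    [1, [0.045, 0, 0], [0, 0, 0]],
  ],
)

```text
time: 14.65
eef_pos: [0.4806, 0.3244, 0.1735]
tool_rot: [0.636, 0.771, -0.0, 0.0]
ft_force: [2.2, 0.1, -1.0]
finger_gap: 0.006
```

Run:
```python
from h import *
to(101,.115,.17)
shot("top","top11.png"); sidecrop("s11.png")
im=cv2.imread('pics/top11.png'); cv2.imwrite('pics/tz11.png',cv2.convertScaleAbs(cv2.resize(im[170:340,250:440],None,fx=3.5,fy=3.5,interpolation=cv2.INTER_CUBIC),alpha=1.8,beta=20))
cv2.imwrite('pics/cz11.png',cv2.convertScaleAbs(cv2.resize(im[240:290,300:350],None,fx=12,fy=12,interpolation=cv2.INTER_CUBIC),alpha=1.8,beta=20))
```

```text
t 14.65 TCP [0.4806 0.3244 0.1735] polar 0.3706 100.48 xyaw 100.96 zax [ 1.e-04 -1.e-04 -1.e+00] F [ 2.18  0.09 -0.99]
shift mm [-255.5   -3.2    3.5]
```

View pics/tz11.png

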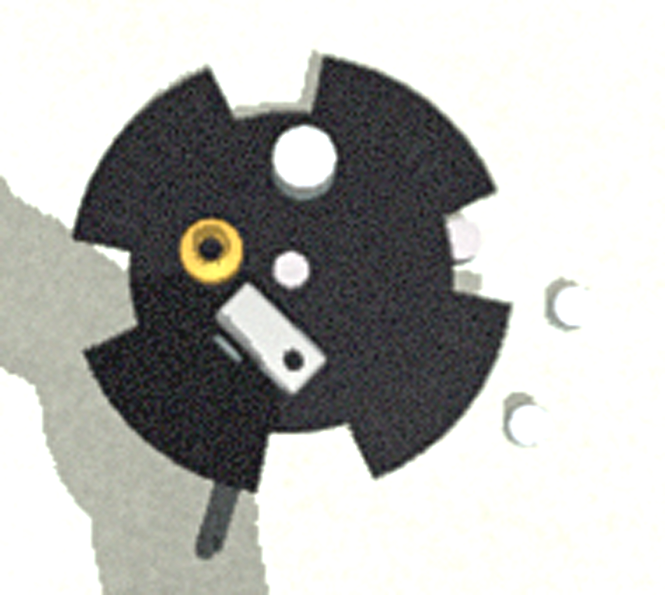

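View pics/cz11.png

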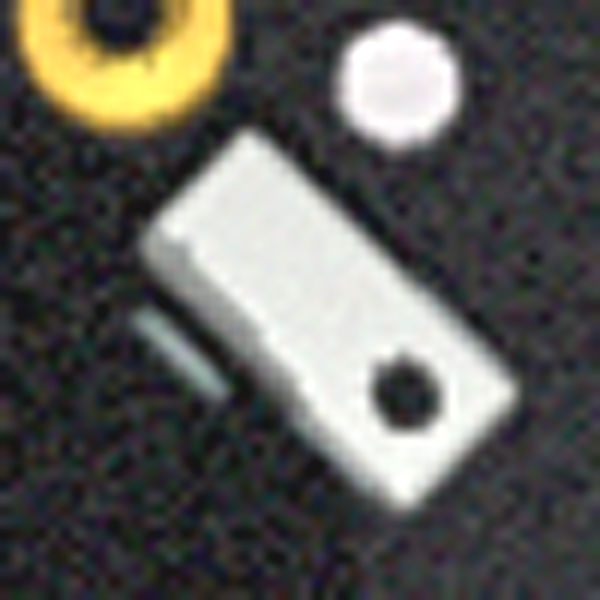

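View pics/z_s11.png

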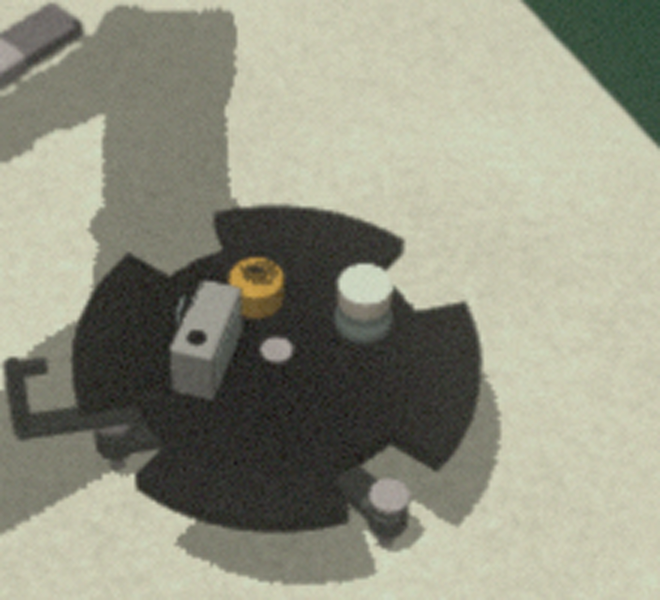

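Run:
```python
from fin import *
go([(143,235),(250,125),(520,390),(408,512)],12,(300,240),[(210,68),(321,57),(496,190),(511,304),(376,478),(256,492),(86,351),(75,239)],(207,549),(290,269))
S=cam("side")
P=an(S,[(174,346),(201,284),(243,286),(214,364)],.137); d=P[0].mean(0)-[.5468,-.0421]; print(P[0],np.degrees(np.arctan2(d[1],d[0])))
q=an(S,[(12.5,366)],.118)[0][0]-[.5468,-.0421]; print(np.degrees(np.arctan2(q[1],q[0])))
```

```text
sides [np.float64(0.0615), np.float64(0.0248), np.float64(0.0609), np.float64(0.0265)] cen [ 0.50558435 -0.02798447]
rimcen [ 0.54793953 -0.03964151] spindle [ 0.5481257  -0.03850486] post [0.38845173 0.00617107]
rim ang [  22.4   -7.2  -67.9  -98.3 -157.6  171.4  112.2   82.4]
cam,post ang [np.float64(164.6119823414429), np.float64(163.97338471548576)] need -0.6385976259571464 r 0.04393003218462525 0.1659371916145506
cam,post ang [np.float64(166.1095596093384), np.float64(164.3686601068035)] need -1.7408995025348872 r 0.04382287876121064 0.16580625814099362
[[ 0.47762031 -0.04062941]
 [ 0.51428229 -0.00208162]
 [ 0.53691687 -0.01550693]
 [ 0.49302341 -0.06447031]] 164.54694091623537
163.4817093006952
```

Emit:
play_rows(
  motion=[
    [1, [0, 0, 0], [0, 0, 0]],
    [1, [0, 0, 0], [0, 0, 0]],
    [1, [0, 0, 0], [0, 0, 0]],
  ],
)

```text
time: 15.05
eef_pos: [0.4818, 0.3209, 0.1733]
tool_rot: [0.637, 0.771, -0.0, 0.0]
ft_force: [0.7, -0.3, 0.0]
finger_gap: 0.005
```

Run:
```python
from h import *
a=cv2.imread('pics/top11.png').astype(int); b=shot("top","top12.png")[:,:,::-1].astype(int)
print("platter diff",np.abs(cv2.blur((a-b).astype(np.float32),(3,3)))[180:320,265:400].max())
z=cv2.imread('pics/top0.png').astype(int)
for n,s in(("bottle",np.s_[260:310,460:515]),("brush",np.s_[220:320,115:165]),("brushregion vs s10",np.s_[220:320,115:165])):print(n,np.abs(cv2.blur((z-b).astype(np.float32),(3,3)))[s].max())
cv2.imwrite('pics/top12s.png',b)
```

```text
platter diff 16.0
bottle 12.222222
brush 124.55556
brushregion vs s10 124.55556[ WARN:0@1.696] global loadsave.cpp:1063 imwrite_ Unsupported depth image for selected encoder is fallbacked to CV_8U.
```

View pics/top12.png

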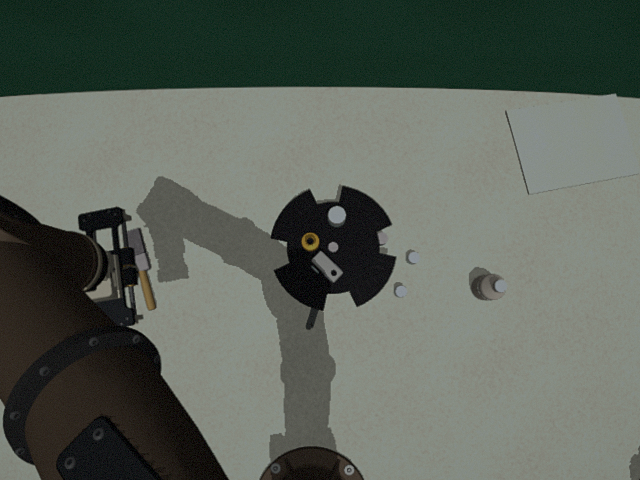

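```bash
python3 -c "
from rig import workorder
print(workorder.sign_off())"
```

```text
the job is handed in; nothing more can be done
None
```

I turned the platter about 94° anticlockwise with the shut fingers in notch 0. The video camera now stands in line with the index post, on its side, and I've handed the job in at about 15 s of the 58 s allowed.

- **Alignment:** the last measurements put the camera at about 164.6–166.1° and the post at about 163.5–164.4°. That is roughly 0.6–1.7° past the post. I left it, because correcting it meant pushing the opposite notch wall, and the calibration is no better than about 2 mm.
- **Things on the platter:** the camera, weight and jar rode round upright. The platter looked the same in two top pictures taken 0.4 s apart, and the gripper was clear of it.
- **Bottle and brush:** the bottle showed no change from the first picture. The brush's automatic comparison failed only because the arm was in front of it; by eye it still lies in its original place.
- **What disagreed:** the first stroke, at a reported tip height of 83 mm, passed over the platter without touching it. The pictures showed the real fingertips about 40 mm higher than the reported tool position. I repeated the stroke with the reported height at 43 mm and it pushed properly. Measured forces stayed under about 3 N.

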